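# Clear the gift-wrapping bench into its crate, rack and tray

## Robot

A 7-joint arm with a two-finger parallel gripper is mounted at the origin on a cart in front of the work surface, level with it; the furniture and walls round the work are solid. World frame = base frame: x ahead of the robot, y to its left, z up, the work surface at z = 0. Lengths are in mm, angles in rad, forces in N, time in s.
With the tool pointing down it reaches from about 400 to 875 mm from the base axis. Payload 6.5 kg.
Tool frame: the origin (TCP) lies at the very end of the fingers, on their centre line; the grasp point (between the pads) lies 19 mm behind it (r.grip_depth is the distance from the TCP to the grasp point, in mm); z points along the fingers, y is the line along which they close (so a half turn about z gives the same grasp; the last joint's range is limited). The gripper opens to 85 mm and grips with 20 to 120 N. Pads are 22 mm wide; open, the fingers measure 114 mm over their backs; the gripper's body (76 mm by 85 mm) begins 54 mm behind the grasp point. The pads swing forward as they close: fully open they stand 13 mm farther back than shut.
Start: joints at [1.074, 0.536, -0.004, 1.538, 0.003, 1.067, -0.071], TCP at [271.433, -590.605, 231.29] pointing down, gripper open.
Joint ranges: [-2.7, 2.7], [-0.37, 2.16], [-1.27, 1.26], [0.24, 2.4], [-1.31, 4.45], [0.19, 1.91], [-2.76, 2.76]. Speed limits (rad/s): [2.39, 2.39, 3.14, 3.14, 3.14, 3.14, 3.14].

## Interface

Orientations are given as a unit quaternion [w, x, y, z].
In Python, from cell import r gives the robot as it stands.
- The arm moves only by the shell command python3 -m crank 'ROWS' [FORCE]. ROWS is JSON, a list of rows, each a list of 7 numbers: the shift along the tool's x, y, z in cm, then the turn, a rotation vector about the tool's x, y, z in degrees, then the finger opening in cm, from 0 to 8.54. A call has 1 to 8 rows; each row is the pose to reach, as a shift and turn from the pose commanded when the call began, along the tool's axes at that moment; what a row does not reach only later rows make up. A row lasts 1/10 s, in which the tool goes at most 50 mm and 8.59 degrees, less where a joint would pass 70% of its speed; a pose out of reach is approached as far as the arm can. A call with a gripper value outside its range is refused whole. The fingers move at their own pace and stop on an object; FORCE is the grip in N (left out, the last holds). Time passes only in rows, so rows that repeat a pose let the fingers close. It gives the time, the measured TCP pose, the force, the opening and the grip force at its end, in the units of the state.
- r.state(): the state, without advancing time (a new reading comes with each control period).
- r.capture(name): name is "scene" or "top" or "wrist"; returns a dict with "color" (384x512x3 uint8, red, green, blue), "range_z" (384x512 float32, mm along the optical axis (not along the pixel's ray), 0 where there is no reading), "fov_y" (degrees; the focal length in pixels is half the picture's height over the tangent of half this angle, whatever the lens; pixels are square), "cx", "cy" (the principal point, pixels), "dist" ([k1, k2, p1, p2, k3] as OpenCV has them; the pictures are not rectified), "position" and "attitude" of the camera in the world; the wrist camera has in their place "hand_eye" (4x4, takes a point from camera to tool coordinates, whose origin is the TCP and whose axes are the flange's). Camera axes: x right, y down, z forward; pixel columns grow to the right and rows downward; lengths in mm; the calibration is good to about 2 mm. A picture is of the moment at which its call begins: read the wrist's pose just before it.
- r.job_done(): hands the job in; it is judged then, once.
The state is a dict: "t": time; "joints": joint angles; "qvel": joint speeds; "joint_torque": joint torques, N m; "tool_pos": TCP position; "orientation": TCP orientation; "contact_force": force on the tool from outside, world axes, zero at the start; "wrist_torque": the same for the moment, N m; "width": finger opening in mm; "grip_force": force on a finger pad.
Only numpy, scipy, OpenCV 4.12 (cv2) and the standard library are available. Lean on these libraries where they do the work, as an engineer would, in place of code of your own. Each camera call takes 0.05 s, during which the arm holds its last target. There are 200 camera calls.

## Task

Clear the wrapping bench for the next order: stand the two loose candle jars in free cells of the slatted crate, put the two loose hand stamps back upright in the free sockets of the stamp rack, and lay the loose ribbon spool flat in the empty bay of the ribbon tray. Each must sit right down on the floor of its compartment. The jars are glass, so set them down rather than dropping them; leave the candle that is already in the crate standing there and do not move the blue glass ball.

Things in the scene. Friction and masses are not known exactly. Their poses are not given: they have to be found in the camera images.
- jar_amber: The taller loose glass candle jar with orange-brown wax and a gilt tin lid: 60 mm diameter, 85 mm tall (the body below the lid takes a grip up to 70 mm). Origin at the centre of its underside, z up along its axis.
- jar_slim: The slimmer loose glass candle jar with dark brown wax and a gilt tin lid: 56 mm diameter, 78 mm tall (the body below the lid takes a grip up to 65 mm). Origin at the centre of its underside, z up along its axis.
- stamp_1: A loose hand stamp of pale wood standing on its rubber: rectangular base 29 mm (its x) by 43 mm (its y), 19 mm high, and above it a turned round handle, 18 mm thick at the neck and 28 mm from 40 mm up to the top at 75 mm. Origin at the centre of its underside, z up.
- stamp_2: The other loose hand stamp of pale wood, same shape and sizes as stamp_1; either may go into either free socket.
- spool: The loose ribbon spool with dark teal ribbon, lying flat: two round grey card flanges of 56 mm diameter, 30 mm high in all. Origin at its underside, z up; the centre of the round flanges lies at x = -7 mm, y = +4 mm in its own frame, the short free ribbon end (look only) sticks out to +x.
- crate: Fixed square crate of pale wooden slats, 168 x 168 mm, slatted walls and a cross of dividers up to 38 mm above the bench. Four square cells of 76 x 76 mm, centres at x = +-40.5, y = +-40.5 mm in its frame, floor 6 mm above the bench. The cell at +x, +y already holds a candle jar (jar_packed); the other three are free and any of them will do. Origin under its centre, z up.
- stamp_rack: Fixed low dark wooden rack, 79 mm (its x) by 167 mm (its y), rim 22 mm above the bench. Three sockets in a row along its y, at y = -51, 0 and +51 mm, each 59 mm (x) by 45 mm (y), floor of cork 8 mm above the bench: a stamp goes in with the 43 mm side of its base along the rack's x. The socket at +51 mm already holds a darker stamp; the other two are free. Origin under its centre, z up.
- ribbon_tray: Fixed low wooden tray with grey felt floor, 98 mm (its x) by 190 mm (its y), rim 18 mm above the bench. Two bays of 86 x 86 mm at y = -46 and y = +46 mm, floor 5 mm above the bench. The bay at +46 mm already holds a wider spool with orange ribbon (26 mm high); the bay at -46 mm is empty. Origin under its centre, z up.
- jar_packed: The short glass candle jar with a silvery lid that already stands in a cell of the crate: 60 mm diameter, 60 mm tall. It stays there. Origin at the centre of its underside.
- glass_ball: A loose blue glass ball, 64 mm diameter, on a turned brown foot, 89 mm tall in all, standing on the bench near the work. To be left where it is. Origin at the centre of its underside.

How it is judged:
By the outcome, as a careful person would: the job done as asked, in the order asked, and still so for the second after the job is handed in, with the robot touching nothing.
It also fails if it takes over 120 s, if anything falls off the work surface, if the arm or the gripper's body presses on something with over 40 N, if the wrist force passes 120 N, or if a joint passes its speed limit or range.

## Working session

There is one attempt and no reset: what is moved stays moved. The work goes in short steps, Python scripts to look and compute and a shell command to move; the robot and the scene stay as the last step left them, time stands still between calls to the robot, and variables do not carry over. Pictures are saved under pics/ and viewed, at most 14 in all, crops included, and the job is handed in when it is done.

```bash
ls; mkdir -p pics
cat > h.py <<'E'
import numpy as np, cv2
from cell import r
from scipy.spatial.transform import Rotation as R
def q2R(q): return R.from_quat([q[1],q[2],q[3],q[0]]).as_matrix()
def K(c):
    f=c['color'].shape[0]/2/np.tan(np.radians(c['fov_y'])/2)
    return np.array([[f,0,c['cx']],[0,f,c['cy']],[0,0,1.]])
def pose(c,s=None):
    if 'hand_eye' in c:
        T=np.eye(4);T[:3,:3]=q2R(s['orientation']);T[:3,3]=s['tool_pos'];return T@np.array(c['hand_eye'])
    T=np.eye(4);T[:3,:3]=q2R(c['attitude']);T[:3,3]=c['position'];return T
def cloud(c,T):
    h,w=c['range_z'].shape
    uv=np.stack(np.meshgrid(np.arange(w),np.arange(h)),-1).reshape(-1,1,2).astype(np.float32)
    n=cv2.undistortPoints(uv,K(c),np.array(c['dist'],float)).reshape(h,w,2)
    z=c['range_z'][...,None]
    p=np.concatenate([n*z,z],-1)@T[:3,:3].T+T[:3,3]
    p[c['range_z']==0]=np.nan
    return p
def save(n,im,s=1.5): cv2.imwrite(n,cv2.resize(im[...,::-1],None,fx=s,fy=s,interpolation=cv2.INTER_CUBIC))
E
python3 - <<'E'
from h import *
print(r.state())
for n in('scene','top'):
    c=r.capture(n);save(f'pics/{n}.png',c['color']);T=pose(c);p=cloud(c,T);np.savez(f'{n}.npz',p=p,im=c['color'])
    print(n,T.round(2).tolist(),c['fov_y'],c['dist'],np.nanpercentile(p.reshape(-1,3),[1,50,99],axis=0))
E
```

```text
pics
{'t': 0.0, 'joints': array([ 1.07378822,  0.53719535, -0.00442668,  1.53884801,  0.00259688,
        1.06730082, -0.07118664]), 'qvel': array([ 1.59633132e-03,  1.93952415e-03, -1.66074412e-05, -5.18143027e-04,
        1.45933333e-03,  8.19137031e-04,  3.98679635e-04]), 'joint_torque': array([ 9.27139881e-04, -5.83425164e+01,  1.04938522e+00, -2.59106129e+01,
        1.24079810e-02,  9.60462639e-03,  5.00882800e-05]), 'tool_pos': array([ 271.16107385, -590.0525192 ,  230.40408361]), 'orientation': array([-8.36274841e-04,  9.76881886e-01,  2.13777966e-01, -2.50224196e-04]), 'contact_force': array([-0.04367986, -0.48097062,  0.07742052]), 'wrist_torque': array([ 0.03182164,  0.03185454, -0.02869509]), 'grip_force': 0.0, 'width': 85.50647590202445}
scene [[0.6, -0.4, 0.7, -307.8], [-0.8, -0.33, 0.5, -623.08], [0.03, -0.86, -0.52, 650.5], [0.0, 0.0, 0.0, 1.0]] 57.3492669501803 [-0.06511752  0.          0.          0.          0.        ] [[-172.21607508 -758.38329386 -790.95433621]
 [ 316.78944186 -119.36153078   14.23544966]
 [2430.55921249 2685.16700097  626.77092318]]
top [[-0.02, -0.99, 0.13, 308.56], [-1.0, 0.02, 0.0, -38.85], [-0.01, -0.13, -0.99, 1604.29], [0.0, 0.0, 0.0, 1.0]] 43.56241808298567 [0.05551383 0.         0.         0.         0.        ] [[ -262.06771535 -1193.10141772  -798.00631318]
 [  501.44822122   -54.65545174     2.2866197 ]
 [ 1372.23770417  1116.58018041   810.5618834 ]]
```

View pics/scene.png

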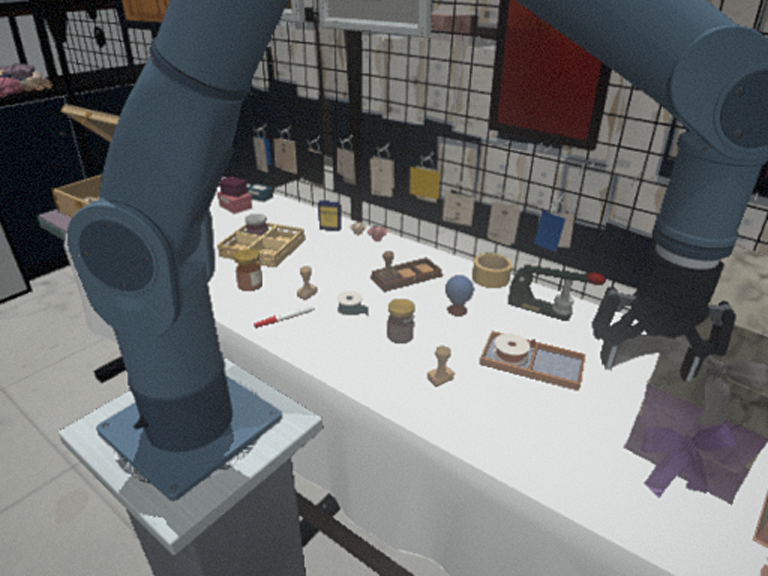

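View pics/top.png

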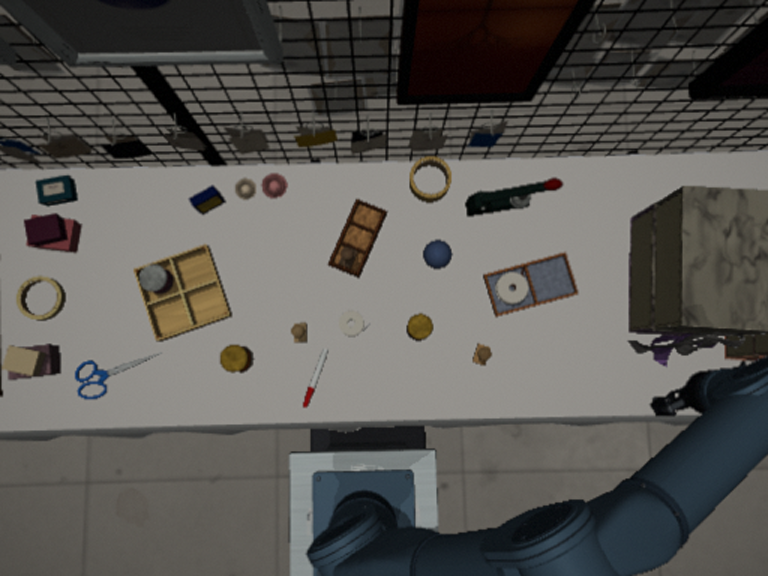

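Both views agree. In the top view (1.5x px) I read: crate (183,292) with the packed jar at (155,278), amber jar (235,358), stamps (300,331) and (482,354), spool (352,323), slim jar (420,327), rack (358,238), ball (437,254), and tray (531,284) with its right bay free. The next script turns these into coarse positions.

Run:
```python
from h import *
d=np.load('top.npz');p=d['p']
def at(n,u,v,k=3):
    u=int(u/1.5);v=int(v/1.5);q=p[v-k:v+k+1,u-k:u+k+1].reshape(-1,3)
    print(n,np.nanmedian(q,0).round(1),'maxz',np.nanmax(q[:,2]).round(1))
for a in [('amber',235,358),('slim',420,327),('st1',300,331),('st2',482,354),('spool',352,323),('ball',437,254),('packed',155,278),('tray sp',513,288),('bench',300,400),('rackst',349,256),('box',690,260),('rackOcc',365,220)]: at(*a)
# fits: points by height
P=p.reshape(-1,3);im=d['im'].reshape(-1,3)
for n,c,rad,z0,z1 in [('amber',(430,255),60,60,100),('slim',0,0,0,0)][:0]: pass
# fixture corners from top picture, on rim height
c=r.capture('top');T=pose(c)
def ray(u,v,z):
    n=cv2.undistortPoints(np.float32([[[u/1.5,v/1.5]]]),K(c),np.array(c['dist'],float))[0,0]
    dd=T[:3,:3]@[n[0],n[1],1];t=(z-T[2,3])/dd[2];return (T[:3,3]+t*dd)[:2].round(1)
for n,z,cs in [('crate',38,[(135,266),(206,245),(231,319),(160,341)]),('rack',22,[(357,199),(387,209),(358,276),(328,266)]),('tray',18,[(484,274),(568,253),(578,294),(496,316)])]:
    q=np.array([ray(u,v,z) for u,v in cs]);print(n,q.tolist(),q.mean(0),np.linalg.norm(np.roll(q,-1,0)-q,axis=1))
x0,y0=250,-420
s=r.state();print(s['tool_pos'])
w=r.capture('wrist');print(w['hand_eye'],w['fov_y'])
```

```text
amber [357.9 262.1  82.6] maxz 90.8
slim [ 411.6 -130.8   76.7] maxz 84.3
st1 [411.8 124.5  70.7] maxz 78.5
st2 [ 351.7 -258.7   71.5] maxz 82.2
spool [429.9  18.   27.6] maxz 39.6
ball [ 566.4 -170.2   87.5] maxz 94.3
packed [532.8 435.4  64.4] maxz 73.3
tray sp [ 498.5 -342.    26.9] maxz 37.1
bench [265.2 133.    1.9] maxz 15.3
rackst [569.   18.9  80.7] maxz 87.6
box [ 510.4 -616.3  284.1] maxz 289.3
rackOcc [663.1 -17.3   8.2] maxz 17.4
crate [[563.2, 486.8], [606.4, 332.6], [441.6, 277.4], [397.9, 429.9]] [502.275 381.675] [160.13706629 173.79896432 158.63776347 174.81904931]
rack [[706.3, -1.6], [681.7, -68.4], [531.6, -0.2], [555.6, 66.0]] [618.8   -1.05] [ 71.18567272 164.86737094  70.41619132 165.16733939]
tray [[529.8, -279.7], [572.2, -467.4], [480.2, -483.8], [435.8, -301.9]] [ 504.5 -383.2] [192.42933768  93.45030765 187.24040696  96.5859203 ]
[ 271.20392566 -590.20271926  230.62726877]
[[-7.32442247e-04 -9.58969074e-01 -2.83509751e-01  7.27879135e+01]
 [ 9.99999554e-01 -5.33227937e-04 -7.79842028e-04 -5.69934981e-01]
 [ 5.96669067e-04 -2.83510195e-01  9.58969037e-01 -1.41067716e+02]
 [ 0.00000000e+00  0.00000000e+00  0.00000000e+00  1.00000000e+00]] 66.40265154478192
```

```bash
cat >> h.py <<'E'
def plan(*targets):
    """targets: (x,y,z,yaw_deg of tool x). prints tool-frame cm + rotvec deg from the present pose, for all targets"""
    s=r.state();Rc=q2R(s['orientation'])
    y0=np.degrees(np.arctan2(Rc[1,0],Rc[0,0]));print('t',s['t'].__round__(2),'pos',s['tool_pos'].round(1),'yaw',y0.round(1),'w',round(s['width'],1),'grip',round(s['grip_force'],1),'j',s['joints'].round(2))
    for x,y,z,yaw in targets:
        Rt=R.from_euler('z',yaw,degrees=True).as_matrix()@np.diag([1,-1,-1.])
        print((Rc.T@(np.array([x,y,z])-s['tool_pos'])/10).round(2).tolist(),R.from_matrix(Rc.T@Rt).as_rotvec(degrees=True).round(1).tolist())
E
python3 -c "
from h import *
plan((300,-560,330,20),(430,-220,330,0))"
```

```text
t 0.2 pos [ 271.3 -590.3  230.7] yaw 24.7 w 85.7 grip 0.0 j [ 1.07  0.54 -0.    1.54  0.    1.07 -0.07]
[3.87, -1.56, -9.93] [-0.1, 0.0, 4.7]
[29.88, -27.02, -9.9] [-0.1, 0.0, 24.7]
```

```bash
python3 -m crank '[[1,-1,-5,0,0,0,8.5],[3.9,-1.6,-10,0,0,5,8.5],[10,-8,-10,0,0,10,8.5],[29.9,-27,-10,0,0,24.7,8.5],[29.9,-27,-10,0,0,24.7,8.5],[29.9,-27,-10,0,0,24.7,8.5],[29.9,-27,-10,0,0,24.7,8.5],[29.9,-27,-10,0,0,24.7,8.5]]'; python3 -m crank '[[0,0,0,0,0,0,8.5],[0,0,0,0,0,0,8.5],[0,0,0,0,0,0,8.5]]'
python3 - <<'E'
from h import *
plan((430,180,330,0))
s=r.state();c=r.capture('wrist');save('pics/w1.png',c['color']);np.savez('w1.npz',p=cloud(c,pose(c,s)),im=c['color'],T=pose(c,s))
E
```

```text
t: 1.0
tool_pos: [405.6, -281.9, 330.5]
orientation: [0.0, 1.0, -0.0, 0.0]
contact_force: [1.2, 0.0, -0.4]
width: 85.0
grip_force: 0.0
t: 1.3
tool_pos: [404.7, -285.1, 330.4]
orientation: [0.0, 1.0, -0.001, -0.0]
contact_force: [-0.1, -0.8, 0.4]
width: 84.9
grip_force: 0.0
t 1.3 pos [ 404.7 -285.1  330.4] yaw -0.1 w 84.9 grip 0.0 j [ 0.59  0.17 -0.08  1.81  0.02  1.16 -1.07]
[2.44, -46.52, 0.01] [0.0, 0.0, -0.1]
```

View pics/w1.png

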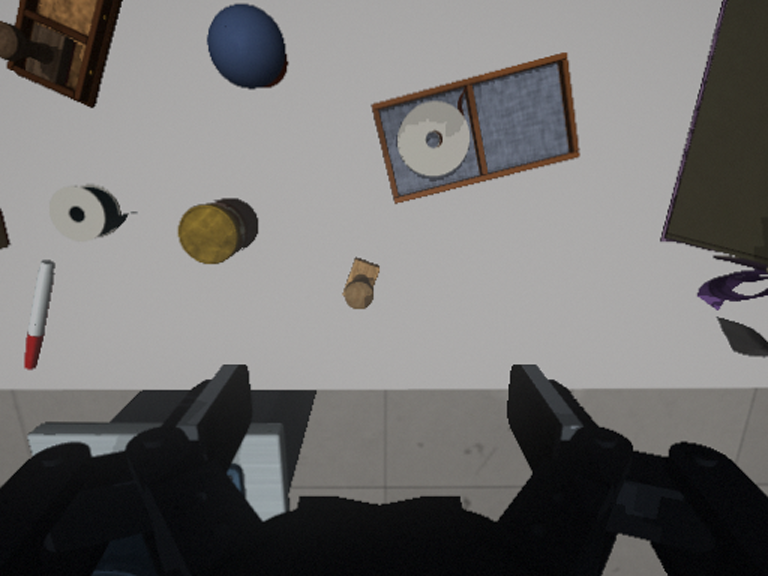

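The wrist view at (405,-285) shows, in 1.5x px: slim jar lid (212,233), stamp_2 top (359,293) with its base behind it at (363,270), spool hub (77,214), tray corners (374,105), (566,54), (578,157) and (396,202), and the ball (247,46). I'll go on to the left half.

```bash
python3 -m crank '[[2,-8,0,0,0,0,8.5],[2.4,-46.5,0,0,0,0,8.5],[2.4,-46.5,0,0,0,0,8.5],[2.4,-46.5,0,0,0,0,8.5],[2.4,-46.5,0,0,0,0,8.5],[2.4,-46.5,0,0,0,0,8.5],[2.4,-46.5,0,0,0,0,8.5],[2.4,-46.5,0,0,0,0,8.5]]'; python3 -m crank '[[0,-8,0,0,0,0,8.5],[0,-8,0,0,0,0,8.5],[0,-8,0,0,0,0,8.5],[0,-8,0,0,0,0,8.5],[0,-8,0,0,0,0,8.5]]'
python3 - <<'E'
from h import *
plan((360,262,200,0))
s=r.state();c=r.capture('wrist');save('pics/w2.png',c['color']);np.savez('w2.npz',p=cloud(c,pose(c,s)),im=c['color'],T=pose(c,s),K=K(c),D=c['dist'])
E
```

```text
t: 2.15
tool_pos: [427.9, 114.9, 330.6]
orientation: [0.0, 1.0, -0.002, 0.0]
contact_force: [1.7, 0.4, -0.1]
width: 85.4
grip_force: 0.0
t: 2.65
tool_pos: [428.3, 192.3, 330.1]
orientation: [0.0, 1.0, -0.002, -0.0]
contact_force: [0.7, 0.0, -0.1]
width: 85.1
grip_force: 0.0
t 2.65 pos [428.3 192.3 330.1] yaw -0.2 w 85.1 grip 0.0 j [-0.03  0.16 -0.54  1.85  0.09  1.16 -2.18]
[-6.85, -6.96, 13.01] [0.1, 0.0, -0.2]
```

View pics/w2.png

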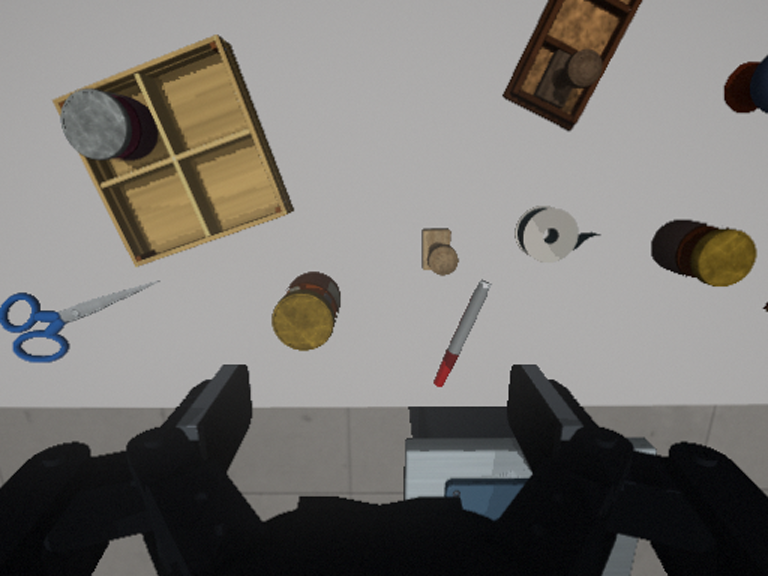

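Wrist view 2, in 1.5x px: amber lid centre (304,321), stamp_1 handle top (443,261) with base corners at about (422,229), (450,229) and (424,268), spool top centre (549,235), crate cross centre (174,158), and the rack with its dark stamp at (585,68). Next I'll measure from this view and cross-check with depth.

```bash
cat >> h.py <<'E'
def ray(T,K_,D,uv,z):
    n=cv2.undistortPoints(np.float32(uv).reshape(-1,1,2)/1.5,K_,np.array(D,float)).reshape(-1,2)
    d=np.c_[n,np.ones(len(n))]@T[:3,:3].T;return T[:3,3]+d*((z-T[2,3])/d[:,2])[:,None]
E
python3 - <<'E'
from h import *
w2=np.load('w2.npz');w1=np.load('w1.npz');top=np.load('top.npz');sc=np.load('scene.npz');Kw,D=w2['K'],w2['D']
f=lambda w,uv,z:ray(w['T'],Kw,D,uv,z)[:,:2].round(1).tolist()
print('amber',f(w2,[(304,321)],85),'slim',f(w1,[(212,233)],78),f(w2,[(724,256)],78))
print('st1',f(w2,[(443,261)],75),'base',f(w2,[(422,229),(450,229),(424,268)],19))
print('st2',f(w1,[(359,293)],75),'base',f(w1,[(356,257),(380,264),(346,285)],19))
print('spool',f(w2,[(549,235)],30),f(w1,[(77,214)],30))
print('crate',f(w2,[(54,101),(219,37),(292,211),(137,265),(174,158)],38))
print('tray',f(w1,[(374,105),(566,54),(578,157),(396,202),(476,130)],18))
print('rack stamp',f(w2,[(585,68)],75),'rack corners',f(w2,[(504,96),(570,129)],22), 'ball',f(w1,[(247,46)],57))
for nm,w in(('w1',w1),('w2',w2),('top',top)):
    P=w['p'].reshape(-1,3)
    for n,c,rad,z0,z1 in [('amber',(358,262),60,75,95),('slim',(412,-131),60,68,88),('st1',(412,124),50,65,85),('st2',(352,-259),50,65,85),('st1b',(412,124),50,10,26),('st2b',(352,-259),50,10,26),('spool',(430,18),45,22,40),('ball',(566,-170),60,50,95),('crate',(502,382),130,28,46),('rack',(619,-1),110,14,28),('tray',(504,-383),125,11,24),('packed',(533,435),50,54,70)]:
        m=(np.hypot(*(P[:,:2]-c).T)<rad)&(P[:,2]>z0)&(P[:,2]<z1)
        if m.sum()<20: continue
        q=P[m,:2].astype(np.float32)
        rr=cv2.minAreaRect(q);print(nm,n,m.sum(),'med',np.median(q,0).round(1),'rect',np.round(rr[0],1),np.round(rr[1],1),round(rr[2],1),'z',np.median(P[m,2]).round(1))
E
```

```text
amber [[356.9, 263.5]] slim [[414.9, -134.1]] [[415.7, -123.8]]
st1 [[411.4, 134.2]] base [[432.5, 148.7], [432.4, 119.9], [391.2, 145.6]]
st2 [[357.2, -265.3]] base [[379.8, -260.1], [372.2, -285.2], [349.3, -248.9]]
spool [[427.6, 21.3]] [[427.0, 18.0]]
crate [[555.2, 490.8], [606.1, 333.2], [453.6, 277.7], [400.4, 438.3], [504.0, 386.6]]
tray [[528.0, -279.8], [572.2, -459.0], [480.0, -481.4], [436.4, -301.6], [505.2, -378.8]]
rack stamp [[573.1, 23.2]] rack corners [[558.6, 74.3], [529.1, 8.4]] ball [[570.7, -172.9]]
w1 slim 1304 med [ 414.8 -129.8] rect [ 414.  -129.5] [52.7 54.2] 89.1 z 75.8
w1 st2 289 med [ 354.6 -264.6] rect [ 353.6 -264.4] [26.1 26.6] 88.9 z 70.7
w1 st1b 25 med [396.2 117.7] rect [398.8 118. ] [17.1  3.2] 6.4 z 11.9
w1 st2b 254 med [ 363.7 -267.2] rect [ 353. -264.] [28.9 43.2] 69.6 z 17.5
w1 spool 1025 med [427.7  18.8] rect [426.9  18.6] [57. 55.] 42.1 z 28.8
w1 ball 2325 med [ 566.  -178.2] rect [ 569.  -173.3] [62.3 61.1] 10.9 z 78.7
w1 rack 1773 med [578.  14.] rect [590.6  14.3] [72.7 94.4] 65.0 z 20.8
w1 tray 2048 med [ 513.  -381.3] rect [ 505.4 -380
[... 919 characters left out ...]
 44.8 z 71.8
top st2 60 med [ 351.6 -265. ] rect [ 352.5 -264.7] [24.7 26.4] 41.2 z 71.8
top st1b 65 med [399.1 123.3] rect [406.1 112. ] [63.9 46.3] 77.6 z 17.5
top st2b 61 med [ 347.2 -258.7] rect [ 347.5 -254.9] [45.9 69.1] 27.5 z 18.0
top spool 209 med [427.8  17.3] rect [427.7  17.6] [54.4 53.9] 10.1 z 30.1
top ball 298 med [ 566.2 -171.2] rect [ 568.8 -173. ] [61.  60.2] 21.9 z 79.8
top crate 638 med [506.  396.5] rect [503.9 387.4] [169.7 171. ] 18.5 z 35.8
top rack 404 med [612.9   3.6] rect [625.8  16.8] [123.3 163. ] 71.4 z 20.8
top tray 447 med [ 508.7 -385.3] rect [ 481.1 -397.4] [159.5 213.8] 16.7 z 16.9
top packed 245 med [532.7 440.9] rect [532.2 441.1] [55.2 56.7] 83.9 z 64.4
```

All sizes and heights check out: amber (356,264.5), slim (414,-129.5), st1 (411,133), st2 (353,-264), spool (427.5,18), crate centre (504,388.5) at 18.4°, and tray centre (505.4,-380.3) with its y axis at 103.8°. I'll start with the amber jar, turning the wrist to yaw 198.4 so the fingers clear the packed jar.

```bash
A='[[0,0,0,0,0,-8.5,8.5],[0,0,0,0,0,-17,8.5],[0,0,0,0,0,-25.5,8.5],[0,0,0,0,0,-34,8.5],[0,0,0,0,0,-42.5,8.5],[0,0,0,0,0,-51,8.5],[0,0,0,0,0,-59,8.5],[0,0,0,0,0,-66,8.5]]' >/dev/null
python3 -m crank '[[0,0,0,0,0,-66,8.5],[0,0,0,0,0,-66,8.5],[0,0,0,0,0,-66,8.5],[0,0,0,0,0,-66,8.5],[0,0,0,0,0,-66,8.5],[0,0,0,0,0,-66,8.5],[0,0,0,0,0,-66,8.5],[0,0,0,0,0,-66,8.5]]' | head -3
python3 -m crank '[[0,0,0,0,0,-66,8.5],[0,0,0,0,0,-66,8.5],[0,0,0,0,0,-66,8.5],[0,0,0,0,0,-66,8.5],[0,0,0,0,0,-66,8.5],[0,0,0,0,0,-66,8.5],[0,0,0,0,0,-66,8.5],[0,0,0,0,0,-66,8.5]]' | head -3
python3 -m crank '[[0,0,0,0,0,-66,8.5],[0,0,0,0,0,-66,8.5],[0,0,0,0,0,-66,8.5],[0,0,0,0,0,-66,8.5],[0,0,0,0,0,-66,8.5],[0,0,0,0,0,-66,8.5],[0,0,0,0,0,-66,8.5],[0,0,0,0,0,-66,8.5]]'
python3 -c "
from h import *
plan((356,264.5,150,198.4),(356,264.5,36,198.4))"
```

```text
t: 3.5
tool_pos: [428.0, 192.8, 330.4]
orientation: [0.0, 0.838, 0.546, -0.0]
t: 4.3
tool_pos: [428.0, 192.7, 330.4]
orientation: [0.0, 0.406, 0.914, -0.0]
t: 5.1
tool_pos: [428.0, 192.7, 330.3]
orientation: [-0.0, -0.158, 0.988, -0.0]
contact_force: [-0.9, -0.1, 0.2]
width: 84.9
grip_force: 0.0
t 5.1 pos [428.  192.7 330.3] yaw -161.9 w 84.9 grip 0.0 j [ 0.34  0.24 -1.    1.83  0.22  1.18  1.16]
[4.61, 9.08, 18.02] [-0.1, -0.0, -0.3]
[4.61, 9.09, 29.42] [-0.1, -0.0, -0.3]
```

```bash
python3 -m crank '[[2,4,4,0,0,0,8.5],[4.6,9.1,9,0,0,0,8.5],[4.6,9.1,14,0,0,0,8.5],[4.6,9.1,18,0,0,0,8.5],[4.6,9.1,18,0,0,0,8.5],[4.6,9.1,18,0,0,0,8.5]]'
python3 - <<'E'
from h import *
plan((356,264.5,36,198.4))
s=r.state();c=r.capture('wrist');save('pics/w3.png',c['color'])
P=cloud(c,pose(c,s)).reshape(-1,3)
m=(np.hypot(*(P[:,:2]-(356,264.5)).T)<50)&(P[:,2]>74)&(P[:,2]<95);print(m.sum(),[np.round(v,1) for v in cv2.minAreaRect(P[m,:2].astype(np.float32))])
E
```

```text
t: 5.7
tool_pos: [354.4, 264.7, 148.2]
orientation: [-0.002, -0.156, 0.988, -0.001]
contact_force: [-0.2, 0.2, 1.0]
width: 85.1
grip_force: 0.0
t 5.7 pos [354.4 264.7 148.2] yaw -162.1 w 85.1 grip 0.0 j [-0.01  0.46 -0.89  2.09  0.5   0.81  0.68]
[-0.2, -0.04, 11.22] [-0.1, -0.3, -0.5]
4673 [array([354.4, 265.3]), array([57.6, 58.5]), np.float64(0.4)]
```

View pics/w3.png

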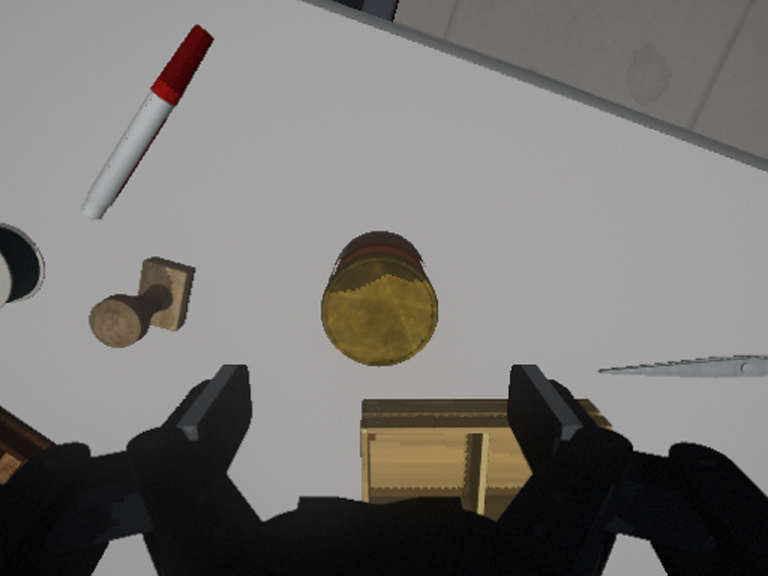

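The jar's lid centre (380,308) sits midway between the pads (243 and 517). I'll descend and grip.

```bash
python3 -m crank '[[0,0,3,0,0,0,8.5],[0,0,6,0,0,0,8.5],[0,0,9,0,0,0,8.5],[0,0,11.2,0,0,0,8.5],[0,0,11.2,0,0,0,8.5],[0,0,11.2,0,0,0,5.0],[0,0,11.2,0,0,0,5.0],[0,0,11.2,0,0,0,5.0]]' 35;  python3 -m crank '[[0,0,0,0,0,0,5],[0,0,0,0,0,0,5],[0,0,0,0,0,0,5]]' 
python3 -c "
from h import *
plan((356,264.5,150,198.4))"
```

```text
t: 6.55
tool_pos: [357.4, 267.3, 40.4]
orientation: [0.002, -0.156, 0.988, 0.0]
contact_force: [-0.2, -0.8, 6.7]
width: 59.2
grip_force: 36.4
t: 6.85
tool_pos: [357.4, 267.3, 40.4]
orientation: [0.002, -0.156, 0.988, 0.0]
contact_force: [-0.6, -1.0, 7.5]
width: 58.9
grip_force: 36.4
t 6.85 pos [357.4 267.3  40.4] yaw -162.1 w 58.9 grip 36.4 j [-0.18  0.65 -0.69  2.15  0.75  0.6   0.47]
[0.18, -0.23, -10.96] [0.0, 0.2, -0.5]
```

```bash
python3 -m crank '[[0,0,-1,0,0,0,5],[0,0,-3,0,0,0,5],[0,0,-6,0,0,0,5],[0,0,-9,0,0,0,5],[0,0,-12,0,0,0,5],[0,0,-12,0,0,0,5]]' 
python3 -c "
from h import *
plan((453,414,160,198.4),(453,414,46,198.4))"
```

```text
t: 7.45
tool_pos: [357.6, 268.5, 162.7]
orientation: [0.003, -0.156, 0.988, 0.001]
contact_force: [-0.6, -0.6, -2.8]
width: 59.0
grip_force: 38.4
t 7.45 pos [357.6 268.5 162.7] yaw -162.0 w 59.0 grip 38.4 j [ 0.01  0.44 -0.91  2.08  0.48  0.83  0.7 ]
[-13.56, 10.89, 0.38] [0.1, 0.4, -0.4]
[-13.48, 10.88, 11.78] [0.1, 0.4, -0.4]
```

```bash
python3 -m crank '[[-2,2,0,0,0,0,5],[-5,4,0,0,0.4,0,5],[-8,6.5,0,0,0.4,0,5],[-11,9,0,0,0.4,0,5],[-13,10.5,0,0,0.4,0,5],[-13.5,10.9,0,0,0.4,0,5],[-13.5,10.9,0,0,0.4,0,5],[-13.5,10.9,0,0,0.4,0,5]]'
python3 - <<'E'
from h import *
plan((453,414,160,198.4),(453,414,46,198.4))
s=r.state();c=r.capture('wrist');save('pics/w4.png',c['color'])
E
```

```text
t: 8.25
tool_pos: [449.7, 410.9, 158.2]
orientation: [-0.004, -0.156, 0.988, -0.001]
contact_force: [-0.8, -0.3, -1.3]
width: 59.0
grip_force: 38.6
t 8.25 pos [449.7 410.9 158.2] yaw -162.0 w 59.0 grip 38.6 j [-0.26  0.7  -0.81  1.67  0.57  1.03  0.63]
[-0.41, 0.2, -0.19] [-0.1, -0.5, -0.4]
[-0.5, 0.21, 11.21] [-0.1, -0.5, -0.4]
```

View pics/w4.png

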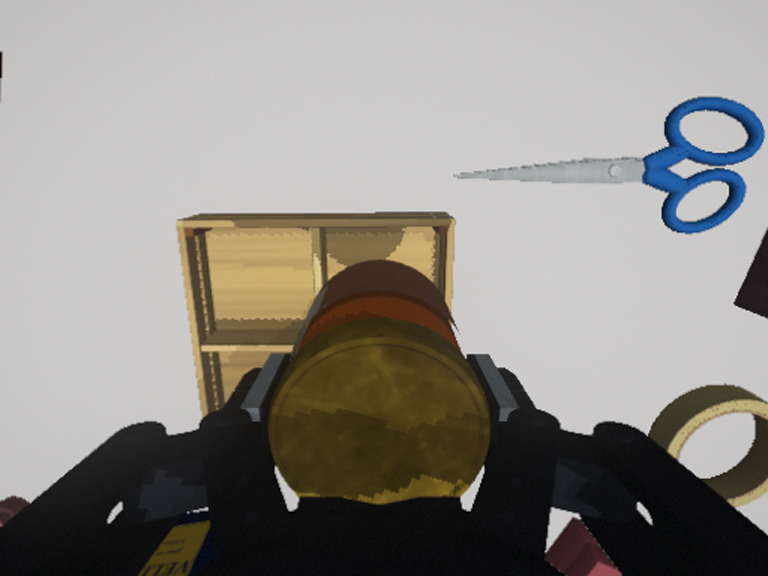

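The jar is held straight, aligned with the crate. Its near rim corners are at (180,219) and (455,217). I'll correct the offset and descend part way.

```bash
python3 - <<'E'
from h import *
c=r.capture('wrist');s=r.state();print(ray(pose(c,s),K(c),c['dist'],[(180,219),(455,217)],38).round(1).tolist())
for a in((-84,-84),(-84,84)): print(R.from_euler('z',18.4,degrees=True).apply([*a,0])[:2]+(504.2,388.5))
E
python3 -m crank '[[-0.4,0.2,1,0,-0.5,0,5],[-0.5,0.2,3,0,-0.5,0,5],[-0.5,0.2,5.5,0,-0.5,0,5],[-0.5,0.2,7.5,0,-0.5,0,5],[-0.5,0.2,8.5,0,-0.5,0,5],[-0.5,0.2,8.5,0,-0.5,0,5],[-0.5,0.2,8.5,0,-0.5,0,5]]' 
python3 -c "
from h import *
plan((453,414,46,198.4))"
```

```text
[[448.9, 286.9, 38.0], [397.7, 441.7, 38.0]]
[451.00893413 282.27989592]
[397.97989592 441.69106587]
t: 9.05
tool_pos: [454.2, 415.8, 74.0]
orientation: [0.001, -0.156, 0.988, 0.0]
contact_force: [0.4, 0.3, -1.9]
width: 58.8
grip_force: 38.6
t 9.05 pos [454.2 415.8  74. ] yaw -162.0 w 58.8 grip 38.6 j [-0.31  0.81 -0.73  1.7   0.67  0.9   0.56]
[0.18, -0.14, 2.8] [0.0, 0.1, -0.4]
```

```bash
python3 -m crank '[[0.1,-0.1,0.7,0,0,0,5],[0.2,-0.1,1.4,0,0,0,5],[0.2,-0.1,1.9,0,0,0,5],[0.2,-0.1,2.2,0,0,0,5],[0.2,-0.1,2.4,0,0,0,5],[0.2,-0.1,2.5,0,0,0,5],[0.2,-0.1,2.6,0,0,0,5],[0.2,-0.1,2.6,0,0,0,5]]'
python3 -m crank '[[0,0,0.1,0,0,0,5],[0,0,0.2,0,0,0,5],[0,0,0.2,0,0,0,5]]'
python3 -c "
from h import *
plan((453,414,46,198.4))"
```

```text
t: 9.85
tool_pos: [452.5, 413.9, 47.4]
orientation: [0.001, -0.156, 0.988, 0.0]
contact_force: [-0.6, -0.1, -1.9]
width: 59.1
grip_force: 38.6
t: 10.15
tool_pos: [452.6, 414.1, 46.5]
orientation: [0.001, -0.156, 0.988, -0.0]
contact_force: [-2.1, -2.8, 8.5]
width: 59.1
grip_force: 39.5
t 10.15 pos [452.6 414.1  46.5] yaw -162.0 w 59.1 grip 39.5 j [-0.33  0.84 -0.7   1.72  0.7   0.85  0.54]
[-0.04, -0.02, 0.05] [-0.0, 0.1, -0.4]
```

It touched at the expected height (8.5 N), so I'll release, lift and go to the slim jar.

```bash
python3 -m crank '[[0,0,0,0,0,0,6.3],[0,0,0,0,0,0,7],[0,0,0,0,0,0,7.4],[0,0,0,0,0,0,7.4],[0,0,-2,0,0,0,7.4],[0,0,-6,0,0,0,7.4],[0,0,-11,0,0,0,7.4],[0,0,-16,0,0,0,7.4]]'
python3 -m crank '[[0,0,-2,0,0,8.5,8.5],[0,0,-2,0,0,17,8.5],[0,0,-2,0,0,25.5,8.5],[0,0,-2,0,0,34,8.5],[0,0,-2,0,0,42.5,8.5],[0,0,-2,0,0,51,8.5],[0,0,-2,0,0,59.5,8.5],[0,0,-2,0,0,68,8.5]]' | head -3
python3 - <<'E'
from h import *
plan((400,100,220,108.4),(414,-129.5,180,108.4))
c=r.capture('scene');P=cloud(c,pose(c)).reshape(-1,3)
cv2.imwrite('pics/s2.png',cv2.resize(c['color'][120:200,130:220,::-1],None,fx=6,fy=6))
for n,q,z in (('amber',(453,414),88),('packed',(533,441),66)):
    m=(np.hypot(*(P[:,:2]-q).T)<34)&(abs(P[:,2]-z)<7);print(n,m.sum(),np.median(P[m],0).round(1))
E
```

```text
t: 10.95
tool_pos: [451.7, 413.8, 208.4]
orientation: [0.001, -0.157, 0.988, 0.0]
contact_force: [0.8, 0.3, -0.1]
width: 73.8
grip_force: 0.0
t: 11.75
tool_pos: [451.8, 414.2, 227.0]
orientation: [0.001, 0.425, 0.905, 0.001]
t 11.75 pos [451.8 414.2 227. ] yaw 129.7 w 85.1 grip 0.0 j [-0.4   0.54 -0.59  1.62  0.33  1.07 -0.39]
[-20.87, -24.05, 0.63] [0.2, -0.0, 21.3]
[-39.43, -37.64, 4.59] [0.2, -0.0, 21.3]
amber 91 [447.1 408.9  88. ]
packed 74 [528.8 437.3  62.9]
```

View pics/s2.png

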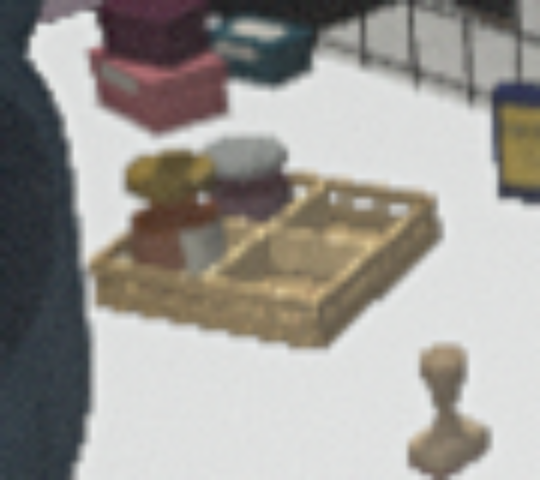

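The crop shows the amber jar standing in the near-left cell beside the packed jar, both upright. Next is the slim jar.

```bash
python3 -m crank '[[-2,-2,0,0,0,8,8.5],[-5,-6,0.6,0,0,16,8.5],[-9,-9,0.6,0,0,21.3,8.5],[-13,-13,1,0,0,21.3,8.5],[-17,-16,1,0,0,21.3,8.5],[-21,-20,1,0,0,21.3,8.5],[-24,-23,1,0,0,21.3,8.5],[-27,-26,1,0,0,21.3,8.5]]' | head -3
python3 -c "
from h import *
plan((414,-129.5,180,108.4))"
```

```text
t: 12.6
tool_pos: [426.1, 38.2, 216.2]
orientation: [0.001, 0.581, 0.814, 0.001]
t 12.6 pos [426.1  38.2 216.2] yaw 108.9 w 85.0 grip 0.0 j [ 0.21  0.21 -0.45  2.09  0.12  0.86  0.02]
[-15.47, -6.59, 3.61] [0.2, 0.0, 0.5]
```

```bash
python3 -m crank '[[-4,-1.5,1,0,0,0.5,8.5],[-8,-3.5,3,0,0,0.5,8.5],[-12,-5,5,0,0,0.5,8.5],[-15.5,-6.6,6,0,0,0.5,8.5],[-15.5,-6.6,6,0,0,0.5,8.5],[-15.5,-6.6,6,0,0,0.5,8.5]]' | head -3
python3 - <<'E'
from h import *
plan((414,-129.5,34,108.4))
s=r.state();c=r.capture('wrist')
P=cloud(c,pose(c,s)).reshape(-1,3)
m=(np.hypot(*(P[:,:2]-(414,-129.5)).T)<50)&(P[:,2]>69)&(P[:,2]<88);print(m.sum(),[np.round(v,1) for v in cv2.minAreaRect(P[m,:2].astype(np.float32))])
E
```

```text
t: 13.2
tool_pos: [413.9, -128.1, 155.6]
orientation: [0.001, 0.586, 0.81, 0.001]
t 13.2 pos [ 413.9 -128.1  155.6] yaw 108.2 w 85.1 grip 0.0 j [ 0.48  0.31 -0.33  2.14  0.15  0.71  0.37]
[-0.14, -0.06, 12.16] [0.1, -0.0, -0.2]
3607 [array([ 412.9, -128.1]), array([54.4, 54.2]), np.float64(28.6)]
```

```bash
python3 -m crank '[[0,0,3,0,0,0,8.5],[-0.1,0,6,0,0,0,8.5],[-0.1,0,9,0,0,0,8.5],[-0.1,0,12,0,0,0,8.5],[-0.1,0,12,0,0,0,8.5],[-0.1,0,12,0,0,0,8.5],[-0.1,0,12,0,0,0,4.6],[-0.1,0,12,0,0,0,4.6]]' 35;  python3 -m crank '[[0,0,0,0,0,0,4.6],[0,0,0,0,0,0,4.6],[0,0,0,0,0,0,4.6],[0,0,0,0,0,0,4.6]]' 
python3 -m crank '[[0,0,-1,0,0,0,4.6],[0,0,-3,0,0,0,4.6],[0,0,-6,0,0,0,4.6],[0,0,-9,0,0,0,4.6],[0,0,-13,0,0,0,4.6],[0,0,-17,0,0,0,4.6],[0,0,-17,0,0,0,4.6]]'
python3 -c "
from h import *
plan((413.9,50,190,108.4),(555.4,362.9,160,108.4))"
```

```text
t: 14.05
tool_pos: [415.3, -129.1, 36.5]
orientation: [0.002, 0.586, 0.81, 0.001]
contact_force: [-2.0, -0.1, 0.0]
width: 58.6
grip_force: 0.0
t: 14.45
tool_pos: [415.0, -129.2, 36.6]
orientation: [0.002, 0.586, 0.81, 0.001]
contact_force: [-1.6, 1.7, 9.6]
width: 55.4
grip_force: 35.0
t: 15.15
tool_pos: [417.1, -129.9, 210.4]
orientation: [0.005, 0.587, 0.81, 0.002]
contact_force: [1.3, -0.6, -2.6]
width: 55.0
grip_force: 38.7
t 15.15 pos [ 417.1 -129.9  210.4] yaw 108.2 w 55.0 grip 38.7 j [ 0.52  0.22 -0.36  2.09  0.1   0.84  0.42]
[17.2, 5.29, 1.99] [0.6, 0.4, -0.2]
[42.54, 28.45, 5.06] [0.6, 0.4, -0.2]
```

```bash
python3 -m crank '[[2,1.4,0,0,0,0,4.6],[5,3.5,0,0,0,0,4.6],[9,6,0,0,0,0,4.6],[13,8.7,0,0,0,0,4.6],[17,11.4,0,0,0,0,4.6],[21,14,0,0,0,0,4.6],[25,16.7,0,0,0,0,4.6],[29,19.4,0,0,0,0,4.6]]' |head -3
python3 -m crank '[[4,2.7,0,0,0,0,4.6],[8,5.3,0,0,0,0,4.6],[11,7.3,1,0,0,0,4.6],[13.2,8.8,2,0,0,0,4.6],[13.5,9.05,3,0,0,0,4.6],[13.5,9.05,3,0,0,0,4.6],[13.5,9.05,3,0,0,0,4.6]]'
python3 - <<'E'
from h import *
plan((555.4,362.9,70,108.4),(555.4,362.9,42.6,108.4))
s=r.state();c=r.capture('wrist');save('pics/w5.png',c['color']);np.savez('w5.npz',T=pose(c,s))
P=cloud(c,pose(c,s)).reshape(-1,3)
m=(np.hypot(*(P[:,:2]-(504,388.5)).T)<130)&(P[:,2]>28)&(P[:,2]<42);print(m.sum(),[np.round(v,1) for v in cv2.minAreaRect(P[m,:2].astype(np.float32))])
E
```

```text
t: 15.95
tool_pos: [507.3, 208.3, 204.9]
orientation: [0.0, 0.587, 0.81, 0.0]
t: 16.65
tool_pos: [551.5, 361.5, 175.0]
orientation: [0.001, 0.587, 0.81, -0.0]
contact_force: [0.1, 0.2, -2.1]
width: 55.0
grip_force: 38.5
t 16.65 pos [551.5 361.5 175. ] yaw 108.1 w 55.0 grip 38.5 j [-0.35  0.66 -0.45  1.54  0.32  1.02 -0.57]
[0.03, 0.41, 10.5] [0.0, 0.1, -0.3]
[0.03, 0.41, 13.24] [0.0, 0.1, -0.3]
5739 [array([503.6, 389. ]), array([168.5, 168.2]), np.float64(18.2)]
```

View pics/w5.png

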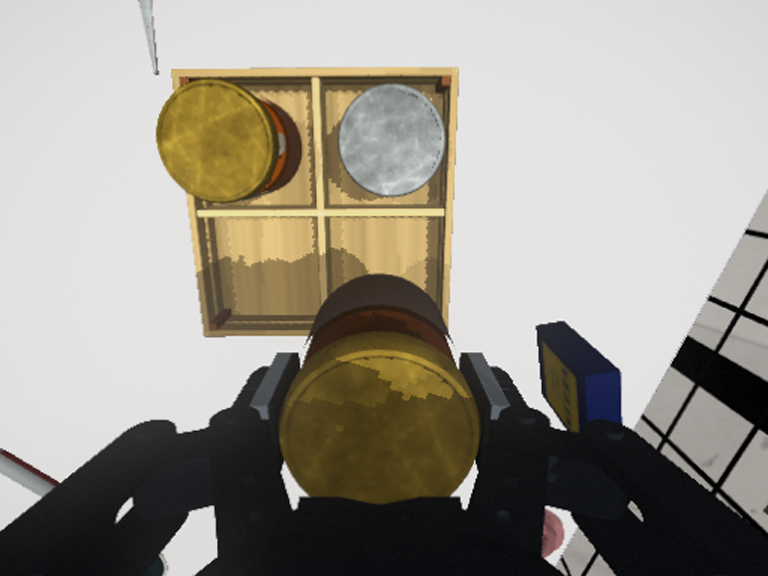

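The crate fit confirms (503.6,389) at 18.2°. Amber and the packed jar stand well and the target cell is free below the held jar. Descending.

```bash
python3 -m crank '[[0,0.4,2,0,0,0,4.6],[0,0.4,5,0,0,0,4.6],[0,0.4,8,0,0,0,4.6],[0,0.4,10,0,0,0,4.6],[0,0.4,10.7,0,0,0,4.6],[0,0.4,10.7,0,0,0,4.6],[0,0.4,10.7,0,0,0,4.6]]'
python3 -c "
from h import *
plan((555,363,42.6,108.4))"
```

```text
t: 17.4
tool_pos: [556.4, 365.1, 69.4]
orientation: [0.001, 0.587, 0.81, 0.001]
contact_force: [0.4, -0.2, -2.0]
width: 54.9
grip_force: 38.5
t 17.4 pos [556.4 365.1  69.4] yaw 108.2 w 54.9 grip 38.5 j [-0.38  0.79 -0.41  1.58  0.39  0.85 -0.62]
[-0.16, -0.2, 2.68] [0.2, -0.0, -0.2]
```

```bash
python3 -m crank '[[-0.1,-0.1,0.7,0,0,0,4.6],[-0.2,-0.2,1.4,0,0,0,4.6],[-0.2,-0.2,1.9,0,0,0,4.6],[-0.2,-0.2,2.2,0,0,0,4.6],[-0.2,-0.2,2.4,0,0,0,4.6],[-0.2,-0.2,2.5,0,0,0,4.6],[-0.2,-0.2,2.6,0,0,0,4.6],[-0.2,-0.2,2.6,0,0,0,4.6]]'
python3 -m crank '[[0,0,0.1,0,0,0,4.6],[0,0,0.15,0,0,0,4.6],[0,0,0.15,0,0,0,4.6]]'
```

```text
t: 18.2
tool_pos: [554.5, 362.5, 42.8]
orientation: [0.001, 0.586, 0.81, 0.001]
contact_force: [-1.2, -0.6, -1.3]
width: 54.9
grip_force: 38.6
t: 18.5
tool_pos: [554.5, 362.6, 42.7]
orientation: [0.001, 0.586, 0.81, 0.001]
contact_force: [-4.4, -3.3, 10.5]
width: 55.2
grip_force: 39.8
```

Contact again at the expected height. I'll release, lift, and go to stamp_1 at yaw 90.

```bash
python3 -m crank '[[0,0,0,0,0,0,5.9],[0,0,0,0,0,0,6.6],[0,0,0,0,0,0,7.1],[0,0,0,0,0,0,7.1],[0,0,-2,0,0,0,7.1],[0,0,-6,0,0,0,7.1],[0,0,-11,0,0,0,7.1],[0,0,-16,0,0,0,7.1]]'
python3 - <<'E'
from h import *
plan((411,133,160,90))
for n in('scene','top'):
    c=r.capture(n);P=cloud(c,pose(c)).reshape(-1,3)
    for n,q,z in (('amber',(453,414),88),('packed',(533,441),66),('slim',(555,363),81)):
        m=(np.hypot(*(P[:,:2]-q).T)<34)&(abs(P[:,2]-z)<7);print(n,m.sum(),np.median(P[m],0).round(1))
E
```

```text
t: 19.3
tool_pos: [553.7, 361.9, 202.3]
orientation: [0.0, 0.586, 0.81, 0.0]
contact_force: [1.0, 0.5, -0.3]
width: 71.0
grip_force: 0.0
t 19.3 pos [553.7 361.9 202.3] yaw 108.2 w 71.0 grip 0.0 j [-0.34  0.63 -0.47  1.51  0.31  1.07 -0.56]
[-17.29, -20.71, 4.22] [0.0, 0.0, 18.2]
amber 85 [447.1 410.7  87.7]
packed 75 [528.4 436.   62.9]
slim 88 [548.9 354.4  82.9]
amber 132 [439.8 421.   89.7]
packed 0 [nan nan nan]
slim 3 [574.1 343.   78.9]
  return _methods._mean(a, axis=axis, dtype=dtype,
  ret = um.true_divide(
```

```bash
python3 -m crank '[[-2,-2.4,0,0,0,6,6],[-5,-6,0,0,0,14,6],[-9,-10.7,1,0,0,18.2,6],[-12,-14.4,2,0,0,18.2,6],[-15,-18,3,0,0,18.2,6],[-17.3,-20.7,4.2,0,0,18.2,6],[-17.3,-20.7,4.2,0,0,18.2,6],[-17.3,-20.7,4.2,0,0,18.2,6]]'|head -3
python3 - <<'E'
from h import *
s=r.state();c=r.capture('wrist')
P=cloud(c,pose(c,s)).reshape(-1,3)
for z0,z1 in((64,82),(11,24)):
    m=(np.hypot(*(P[:,:2]-(411,133)).T)<32)&(P[:,2]>z0)&(P[:,2]<z1);print(m.sum(),[np.round(v,1) for v in cv2.minAreaRect(P[m,:2].astype(np.float32))])
plan((411,133,40,90))
E
```

```text
t: 20.2
tool_pos: [411.4, 132.5, 158.6]
orientation: [0.001, 0.708, 0.706, 0.001]
889 [array([409.9, 133.2]), array([28. , 27.8]), np.float64(72.4)]
756 [array([409.9, 133.3]), array([42.8, 28.9]), np.float64(1.4)]
t 20.25 pos [412.3 133.9 159. ] yaw 90.0 w 59.9 grip 0.0 j [-0.05  0.31 -0.42  2.13  0.19  0.73 -0.6 ]
[-0.11, -0.17, 11.9] [0.2, -0.1, -0.0]
```

```bash
python3 -m crank '[[0,-0.2,3,0,0,0,6],[-0.1,-0.2,6,0,0,0,6],[-0.1,-0.2,9,0,0,0,6],[-0.1,-0.2,12,0,0,0,6],[-0.1,-0.2,12,0,0,0,6],[-0.1,-0.2,12,0,0,0,6],[-0.1,-0.2,12,0,0,0,1.6],[-0.1,-0.2,12,0,0,0,1.6]]' 35;  python3 -m crank '[[0,0,0,0,0,0,1.6],[0,0,0,0,0,0,1.6],[0,0,0,0,0,0,1.6],[0,0,0,0,0,0,1.6]]' 
python3 -m crank '[[0,0,-1,0,0,0,1.6],[0,0,-3,0,0,0,1.6],[0,0,-6,0,0,0,1.6],[0,0,-9,0,0,0,1.6],[0,0,-12,0,0,0,1.6],[0,0,-12,0,0,0,1.6]]'
python3 -c "
from h import *
plan((600,60,170,154))"
```

```text
t: 21.05
tool_pos: [411.0, 132.9, 40.0]
orientation: [0.001, 0.707, 0.707, 0.002]
contact_force: [-0.6, -0.2, -0.6]
width: 32.0
grip_force: 0.0
t: 21.45
tool_pos: [411.0, 132.8, 40.0]
orientation: [0.001, 0.707, 0.707, 0.002]
contact_force: [-1.4, 0.7, 8.0]
width: 26.2
grip_force: 33.9
t: 22.05
tool_pos: [411.9, 133.0, 162.7]
orientation: [0.002, 0.707, 0.707, 0.004]
contact_force: [0.5, 0.5, -0.4]
width: 26.4
grip_force: 34.5
t 22.05 pos [411.9 133.  162.7] yaw 90.0 w 26.4 grip 34.5 j [-0.03  0.3  -0.44  2.13  0.19  0.73 -0.6 ]
[-7.29, 18.82, -0.58] [0.5, 0.2, -64.0]
```

```bash
python3 -m crank '[[-1,2,0,0,0,-8,1.6],[-3,5,0,0,0,-16,1.6],[-5.5,9,0,0,0,-24,1.6],[-8,13,0,0,0,-32,1.6],[-10.5,17,0,0,0,-40,1.6],[-13,21,0,0,0,-48,1.6],[-15,24.5,0,0,0,-56,1.6],[-15.4,25.3,0,0,0,-64,1.6]]'|head -3
python3 -m crank '[[0,0,0,0,0,-1,1.6],[0,0,0,0,0,-1,1.6],[0,0,0,0,0,-1,1.6]]'
python3 - <<'E'
from h import *
s=r.state();c=r.capture('wrist');save('pics/w6.png',c['color'])
P=cloud(c,pose(c,s)).reshape(-1,3)
u=np.array([-.906,.4226])
m=(np.hypot(*(P[:,:2]-(619,1)).T)<95)&(abs(P[:,2]-20)<5);print(m.sum(),[np.round(v,1) for v in cv2.minAreaRect(P[m,:2].astype(np.float32))])
for a in(0,-51,51): print(np.array([619,1])+a*u)
m=(np.hypot(*(P[:,:2]-(573,23)).T)<25)&(abs(P[:,2]-80)<8);print(m.sum(),[np.round(v,1) for v in cv2.minAreaRect(P[m,:2].astype(np.float32))])
plan((665,-20.6,48,155))
E
```

```text
t: 22.85
tool_pos: [665.2, -26.7, 158.2]
orientation: [0.002, 0.225, 0.974, -0.0]
t: 23.15
tool_pos: [661.3, -20.6, 159.0]
orientation: [0.0, 0.217, 0.976, 0.0]
contact_force: [0.3, 0.8, -0.1]
width: 26.6
grip_force: 34.6
3736 [array([620.3,   1.4]), array([ 72. , 158.3]), np.float64(65.5)]
[619.   1.]
[665.206  -20.5526]
[572.794   22.5526]
1288 [array([574. ,  23.3]), array([27.1, 27.2]), np.float64(65.2)]
t 23.2 pos [661.5 -20.7 159.2] yaw 155.0 w 26.4 grip 34.6 j [ 0.34  0.7  -0.57  1.54  0.42  1.03  0.79]
[-0.31, 0.14, 11.12] [0.1, 0.0, -0.0]
```

View pics/w6.png

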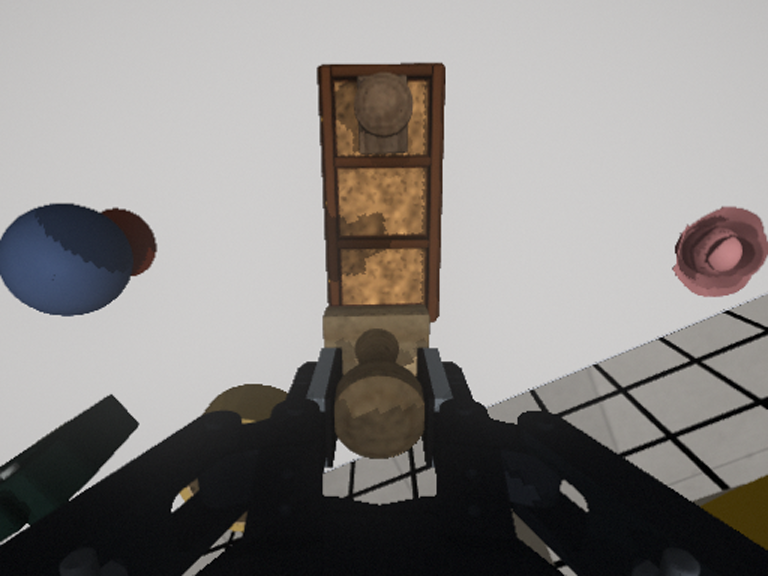

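The stamp is held straight, base square with the rack. Rack far corners are at (318,66) and (444,64), the divider tops at rows ~161 and ~241. I'll compute where the socket centre really is.

Run:
```python
from h import *
s=r.state();c=r.capture('wrist');T=pose(c,s)
q=ray(T,K(c),c['dist'],[(318,66),(444,64),(328,161),(440,161),(328,241),(439,241)],22)[:,:2]
u=np.array([-np.cos(np.radians(24.7)),np.sin(np.radians(24.7))]);v=np.array([u[1],-u[0]])
C=np.array([619,1]);print(q.round(1).tolist());print('along',((q-C)@u).round(1),'across',((q-C)@v).round(1))
P=cloud(c,T).reshape(-1,3)
m=(np.hypot(*(P[:,:2]-(619,1)).T)<95)&(abs(P[:,2]-20)<5);a=(P[m,:2]-C);print('max along',np.percentile(a@u,[0.5,99.5]),'across',np.percentile(a@v,[.5,99.5]))
# held base underside region
h=(P[:,2]>85)&(P[:,2]<145)&(np.hypot(*(P[:,:2]-s['tool_pos'][:2]).T)<45);b=P[h,:2]-s['tool_pos'][:2];print('base', np.percentile(b@u,[1,99]).round(1),np.percentile(b@v,[1,99]).round(1))
```

```text
[[534.5, 1.3], [564.2, 67.3], [583.8, -17.3], [612.6, 44.3], [627.5, -39.5], [657.6, 24.7]]
along [ 76.9  77.5  24.4  23.9 -24.7 -25.1] across [-35.1  37.3 -31.3  36.7 -33.2  37.6]
max along [-74.5784057   77.74928957] across [-34.15081784  36.78093268]
base [-10.2  14.2] [-21.1  20.5]
```

```bash
python3 -m crank '[[-0.3,0.3,2,0,0,0,1.6],[-0.3,0.3,4,0,0,0,1.6],[-0.3,0.3,6,0,0,0,1.6],[-0.3,0.3,7.5,0,0,0,1.6],[-0.3,0.3,8,0,0,0,1.6],[-0.3,0.3,8,0,0,0,1.6]]'
python3 -c "
from h import *
plan((665.8,-19.2,48,155.3))"
```

```text
t: 23.85
tool_pos: [666.1, -20.1, 78.1]
orientation: [0.0, 0.217, 0.976, 0.0]
contact_force: [0.3, 0.1, -0.3]
width: 26.4
grip_force: 34.6
t 23.85 pos [666.1 -20.1  78.1] yaw 155.0 w 26.4 grip 34.6 j [ 0.31  0.81 -0.53  1.56  0.48  0.9   0.75]
[0.06, 0.07, 3.01] [0.0, -0.0, -0.3]
```

```bash
python3 -m crank '[[0,0.1,0.8,0,0,0,1.6],[0.1,0.1,1.6,0,0,0,1.6],[0.1,0.1,2.2,0,0,0,1.6],[0.1,0.1,2.6,0,0,0,1.6],[0.1,0.1,2.8,0,0,0,1.6],[0.1,0.1,2.9,0,0,0,1.6],[0.1,0.1,3,0,0,0,1.6],[0.1,0.1,3,0,0,0,1.6]]'
python3 -m crank '[[0,0,0.1,0,0,0,1.6],[0,0,0.15,0,0,0,1.6],[0,0,0.15,0,0,0,1.6]]'
```

```text
t: 24.65
tool_pos: [666.3, -18.9, 49.1]
orientation: [0.001, 0.217, 0.976, 0.0]
contact_force: [0.9, 0.5, -0.8]
width: 26.7
grip_force: 34.6
t: 24.95
tool_pos: [666.7, -19.2, 48.2]
orientation: [0.001, 0.217, 0.976, 0.0]
contact_force: [-2.0, -1.0, 5.2]
width: 26.4
grip_force: 34.9
```

```bash
python3 -m crank '[[0,0,0,0,0,0,3.2],[0,0,0,0,0,0,4],[0,0,0,0,0,0,5],[0,0,0,0,0,0,5],[0,0,-2,0,0,0,5],[0,0,-6,0,0,0,5],[0,0,-11,0,0,0,5],[0,0,-16,0,0,0,5]]'
python3 - <<'E'
from h import *
plan((500,-140,200,112),(353,-264,160,69.4))
s=r.state();c=r.capture('wrist')
P=cloud(c,pose(c,s)).reshape(-1,3)
m=(np.hypot(*(P[:,:2]-(666,-20)).T)<25)&(abs(P[:,2]-81)<8);print(m.sum(),np.median(P[m],0))
E
```

```text
t: 25.75
tool_pos: [665.7, -18.8, 210.6]
orientation: [0.001, 0.216, 0.976, 0.001]
contact_force: [0.8, -0.4, 0.0]
width: 50.1
grip_force: 0.0
t 25.75 pos [665.7 -18.8 210.6] yaw 155.0 w 50.1 grip 0.0 j [ 0.35  0.66 -0.59  1.49  0.39  1.12  0.81]
[9.9, -17.99, 1.01] [0.1, 0.0, 43.0]
[17.99, -35.44, 4.97] [0.1, -0.0, 85.6]
646 [665.33169956 -19.01261906  78.6402599 ]
```

```bash
python3 -m crank '[[1.5,-3,0,0,0,8.5,6],[3,-6,0,0,0,17,6],[5,-10,0,0,0,25.5,6],[7,-14,0,0,0,34,6],[9,-18,0,0,0,42.5,6],[11,-22,0,0,0,51,6],[13,-26,1,0,0,59.5,6],[15,-30,2,0,0,68,6]]'|head -3
python3 -c "
from h import *
plan((353,-264,160,69.4))"
```

```text
t: 26.6
tool_pos: [402.4, -228.5, 188.3]
orientation: [0.002, 0.727, 0.686, 0.001]
t 26.6 pos [ 402.4 -228.5  188.3] yaw 86.7 w 60.4 grip 0.0 j [ 0.71  0.3  -0.34  2.04  0.14  0.81  0.23]
[-3.83, -4.74, 2.81] [0.3, 0.0, 17.3]
```

```bash
python3 -m crank '[[-2,-2.5,1,0,0,8.5,6],[-3.5,-4.5,2,0,0,17.3,6],[-3.8,-4.7,2.8,0.3,0,17.3,6],[-3.8,-4.7,2.8,0.3,0,17.3,6],[-3.8,-4.7,2.8,0.3,0,17.3,6]]'|head -3
python3 - <<'E'
from h import *
s=r.state();c=r.capture('wrist')
P=cloud(c,pose(c,s)).reshape(-1,3)
for z0,z1 in((64,82),(11,24)):
    m=(np.hypot(*(P[:,:2]-(353,-264)).T)<32)&(P[:,2]>z0)&(P[:,2]<z1);print(m.sum(),[np.round(v,1) for v in cv2.minAreaRect(P[m,:2].astype(np.float32))])
plan((353,-264.5,40,69.4))
E
```

```text
t: 27.1
tool_pos: [355.8, -262.3, 159.6]
orientation: [-0.001, 0.82, 0.573, -0.0]
870 [array([ 352.5, -264. ]), array([27.6, 26.8]), np.float64(70.3)]
761 [array([ 352.7, -263.6]), array([28.6, 43.1]), np.float64(69.8)]
t 27.15 pos [ 355.9 -262.3  159.6] yaw 69.9 w 59.9 grip 0.0 j [ 0.76  0.31 -0.26  2.12  0.12  0.73  0.07]
[-0.32, -0.17, 11.96] [-0.1, -0.0, 0.5]
```

```bash
python3 -m crank '[[-0.2,-0.1,3,0,0,0,6],[-0.3,-0.2,6,0,0,0,6],[-0.3,-0.2,9,0,0,0,6],[-0.3,-0.2,12,0,0,0,6],[-0.3,-0.2,12,0,0,0,6],[-0.3,-0.2,12,0,0,0,6],[-0.3,-0.2,12,0,0,0,1.6],[-0.3,-0.2,12,0,0,0,1.6]]' 35;  python3 -m crank '[[0,0,0,0,0,0,1.6],[0,0,0,0,0,0,1.6],[0,0,0,0,0,0,1.6],[0,0,0,0,0,0,1.6]]' 
python3 -m crank '[[0,0,-1,0,0,0,1.6],[0,0,-3,0,0,0,1.6],[0,0,-6,0,0,0,1.6],[0,0,-10,0,0,0,1.6],[0,0,-15,0,0,0,1.6],[0,0,-15,0,0,0,1.6]]'
python3 -c "
from h import *
plan((619.5,2,185,155.5))"
```

```text
t: 27.95
tool_pos: [352.1, -265.5, 40.3]
orientation: [-0.0, 0.821, 0.571, -0.0]
contact_force: [0.1, -0.1, 0.1]
width: 32.4
grip_force: 0.0
t: 28.35
tool_pos: [352.1, -265.5, 40.3]
orientation: [-0.0, 0.821, 0.571, -0.001]
contact_force: [-0.7, 0.4, 7.7]
width: 26.4
grip_force: 33.8
t: 28.95
tool_pos: [354.8, -267.3, 195.3]
orientation: [0.004, 0.821, 0.571, 0.001]
contact_force: [-0.5, -1.1, -1.5]
width: 26.4
grip_force: 34.6
t 28.95 pos [ 354.8 -267.3  195.3] yaw 69.7 w 26.4 grip 34.6 j [ 0.79  0.25 -0.28  2.09  0.1   0.81  0.1 ]
[34.45, 15.46, 1.04] [0.2, 0.5, -85.8]
```

```bash
python3 -m crank '[[2,1,0,0,0,-8.5,1.6],[5,2.2,0,0,0,-17,1.6],[9,4,0,0,0,-25.5,1.6],[13,5.8,0,0,0,-34,1.6],[17,7.6,0,0,0,-42.5,1.6],[21,9.4,0,0,0,-51,1.6],[25,11.2,0,0,0,-59.5,1.6],[29,13,0,0,0,-68,1.6]]'|head -3
python3 -c "
from h import *
plan((619.5,2,175,155.5))"
```

```text
t: 29.75
tool_pos: [574.7, -37.2, 188.9]
orientation: [-0.002, 0.358, 0.934, -0.0]
t 29.75 pos [574.7 -37.2 188.9] yaw 138.0 w 26.5 grip 34.6 j [ 0.41  0.53 -0.58  1.75  0.34  0.97  0.54]
[-0.71, 5.91, 1.38] [-0.1, -0.2, -17.5]
```

```bash
python3 -m crank '[[-0.3,2.5,0.5,0,0,-8.5,1.6],[-0.7,5,1,0,-0.2,-17,1.6],[-0.7,5.9,1.4,0,-0.2,-17.5,1.6],[-0.7,5.9,1.4,0,-0.2,-17.5,1.6],[-0.7,5.9,1.4,0,-0.2,-17.5,1.6]]'|head -3
python3 - <<'E'
from h import *
s=r.state();c=r.capture('wrist');T=pose(c,s);P=cloud(c,T).reshape(-1,3)
save('pics/w7.png',c['color'])
u=np.array([-np.cos(np.radians(24.7)),np.sin(np.radians(24.7))]);v=np.array([u[1],-u[0]])
h=(P[:,2]>100)&(P[:,2]<160)&(np.hypot(*(P[:,:2]-s['tool_pos'][:2]).T)<45);b=P[h,:2]-s['tool_pos'][:2];print('base', np.percentile(b@u,[1,99]).round(1),np.percentile(b@v,[1,99]).round(1))
plan((619.5,2,78,155.5))
E
```

```text
t: 30.25
tool_pos: [617.9, -0.5, 174.3]
orientation: [-0.001, 0.216, 0.976, -0.001]
base [-8.6 15.3] [-19.5  22.1]
t 30.3 pos [618.   -0.9 174.5] yaw 155.0 w 26.5 grip 34.6 j [ 0.36  0.63 -0.62  1.65  0.42  1.01  0.74]
[-0.02, 0.35, 9.65] [-0.1, -0.0, -0.5]
```

View pics/w7.png

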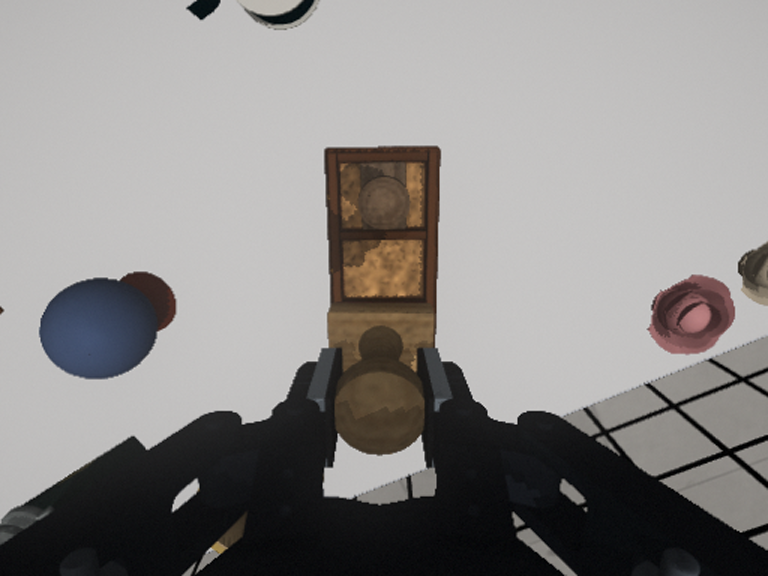

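The view shows the second stamp square with the rack and the middle socket free below it. Descending.

```bash
python3 -m crank '[[0,0.2,2,0,0,-0.5,1.6],[0,0.2,4.5,0,0,-0.5,1.6],[0,0.2,7,0,0,-0.5,1.6],[0,0.2,9,0,0,-0.5,1.6],[0,0.2,9.7,0,0,-0.5,1.6],[0,0.2,9.7,0,0,-0.5,1.6]]'
python3 -c "
from h import *
plan((619.2,1.4,48.3,155.5))"
```

```text
t: 30.9
tool_pos: [618.8, 1.4, 77.0]
orientation: [-0.001, 0.211, 0.977, -0.001]
contact_force: [0.7, -0.0, -0.4]
width: 26.5
grip_force: 34.6
t 30.9 pos [618.8   1.4  77. ] yaw 155.6 w 26.5 grip 34.6 j [ 0.31  0.75 -0.56  1.7   0.51  0.84  0.68]
[-0.04, 0.02, 2.87] [-0.1, -0.1, 0.1]
```

```bash
python3 -m crank '[[0,0,0.8,0,0,0,1.6],[0,0,1.6,0,0,0,1.6],[0,0,2.2,0,0,0,1.6],[0,0,2.6,0,0,0,1.6],[0,0,2.8,0,0,0,1.6],[0,0,2.9,0,0,0,1.6],[0,0,2.95,0,0,0,1.6],[0,0,2.95,0,0,0,1.6]]'
python3 -m crank '[[0,0,0.05,0,0,0,1.6],[0,0,0.1,0,0,0,1.6]]'
```

```text
t: 31.7
tool_pos: [620.0, 2.5, 48.5]
orientation: [0.0, 0.211, 0.978, -0.0]
contact_force: [-1.0, 0.9, 4.3]
width: 26.2
grip_force: 35.1
t: 31.9
tool_pos: [620.4, 2.6, 48.4]
orientation: [0.0, 0.211, 0.978, -0.0]
contact_force: [-4.2, -0.9, 14.7]
width: 26.3
grip_force: 36.0
```

Seated (14.7 N on the cork). I'll release, lift and go to the spool at yaw 90, where the tail points to -y and the fingers close along x.

```bash
python3 -m crank '[[0,0,0,0,0,0,3.2],[0,0,0,0,0,0,4],[0,0,0,0,0,0,5],[0,0,0,0,0,0,5],[0,0,-2,0,0,0,5],[0,0,-6,0,0,0,5],[0,0,-11,0,0,0,5],[0,0,-14,0,0,0,5]]'
python3 -c "
from h import *
plan((427.5,18,150,90))"
```

```text
t: 32.7
tool_pos: [620.9, 3.0, 190.3]
orientation: [0.001, 0.21, 0.978, 0.0]
contact_force: [1.0, 0.4, -0.2]
width: 49.9
grip_force: 0.0
t 32.7 pos [620.9   3.  190.3] yaw 155.7 w 49.9 grip 0.0 j [ 0.36  0.61 -0.63  1.63  0.41  1.03  0.75]
[18.26, -6.6, 3.97] [0.2, 0.1, 65.7]
```

```bash
python3 -m crank '[[2,-0.7,0,0,0,8.5,8.5],[5,-1.8,0,0,0,17,8.5],[8,-2.9,0.5,0,0,25.5,8.5],[11,-4,1.5,0,0,34,8.5],[14,-5,2.5,0,0,42.5,8.5],[17,-6.1,4,0,0,51,8.5],[18.3,-6.6,4,0,0,59.5,8.5],[18.3,-6.6,4,0,0,65.7,8.5]]'|head -3
python3 -m crank '[[0,0,0,0,0,0,8.5],[0,0,0,0,0,0,8.5]]'|head -3
python3 - <<'E'
from h import *
s=r.state();c=r.capture('wrist');save('pics/w8.png',c['color'])
P=cloud(c,pose(c,s)).reshape(-1,3)
m=(np.hypot(*(P[:,:2]-(427.5,18)).T)<36)&(P[:,2]>24)&(P[:,2]<38);q=P[m,:2].astype(np.float32);print(m.sum(),[np.round(v,1) for v in cv2.minAreaRect(q)],cv2.minEnclosingCircle(q),np.median(P[m,2]))
plan((427.5,18,1,90))
E
```

```text
t: 33.5
tool_pos: [422.9, 17.6, 146.4]
orientation: [-0.001, 0.709, 0.705, -0.002]
t: 33.7
tool_pos: [426.2, 17.8, 147.1]
orientation: [0.0, 0.706, 0.708, -0.0]
2608 [array([427.1,  19.5]), array([55.7, 55.9]), np.float64(33.3)] ((426.6412353515625, 15.016197204589844), 32.48598861694336) 28.607548143581965
t 33.75 pos [426.3  17.8 147.1] yaw 90.1 w 84.8 grip 0.0 j [ 0.23  0.33 -0.44  2.15  0.21  0.7  -0.35]
[0.02, 0.12, 14.61] [-0.0, 0.0, 0.1]
```

View pics/w8.png

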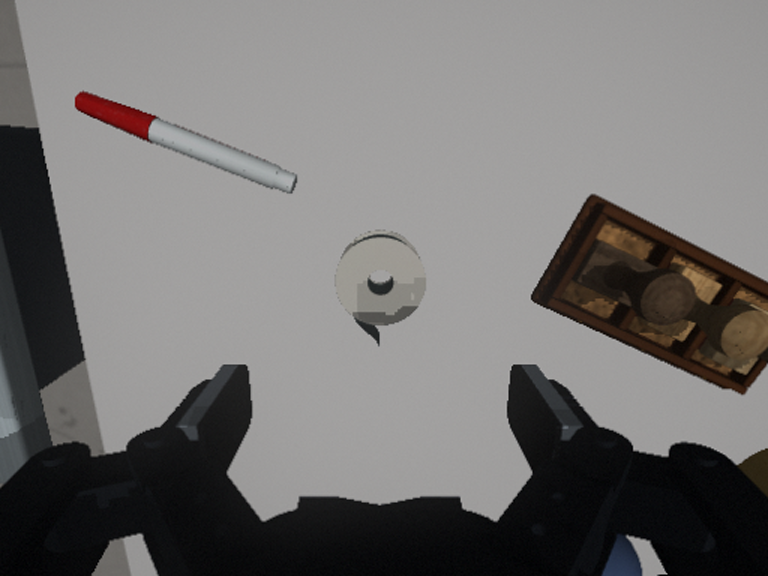

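The spool centre (380,281) sits midway between the pads with the tail to -y, and the rack holds all its stamps. I'll descend to about z=2 and grip.

```bash
python3 -m crank '[[0.1,0.1,4,0,0,0,8.5],[0.1,0.1,8,0,0,0,8.5],[0.1,0.1,11.5,0,0,0,8.5],[0.1,0.1,13.5,0,0,0,8.5],[0.1,0.1,14.2,0,0,0,8.5],[0.1,0.1,14.5,0,0,0,8.5],[0.1,0.1,14.5,0,0,0,8.5]]' 25
python3 -m crank '[[0,0,0,0,0,0,7],[0,0,0,0,0,0,6],[0,0,0,0,0,0,5],[0,0,0,0,0,0,4.8],[0,0,0,0,0,0,4.8],[0,0,0,0,0,0,4.8]]'
python3 -c "
from h import *
plan((427.5,18,1,90))"
```

```text
t: 34.45
tool_pos: [427.3, 18.7, 2.4]
orientation: [0.0, 0.707, 0.707, 0.0]
contact_force: [-0.1, 0.4, 0.6]
width: 84.9
grip_force: 0.0
t: 35.05
tool_pos: [427.5, 18.6, 3.0]
orientation: [0.001, 0.707, 0.707, 0.0]
contact_force: [-0.5, -0.1, 9.0]
width: 53.9
grip_force: 24.5
t 35.05 pos [427.5  18.6   3. ] yaw 90.0 w 53.9 grip 24.5 j [ 0.07  0.62 -0.26  2.21  0.44  0.36 -0.56]
[-0.06, 0.0, 0.2] [0.1, 0.0, -0.0]
```

```bash
python3 -m crank '[[0,0,-1,0,0,0,4.8],[0,0,-3,0,0,0,4.8],[0,0,-6,0,0,0,4.8],[0,0,-9,0,0,0,4.8],[0,0,-13,0,0,0,4.8],[0,0,-16,0,0,0,4.8]]'
python3 -c "
from h import *
plan((516.4,-425,150,58.8))"
```

```text
t: 35.65
tool_pos: [426.9, 18.7, 164.7]
orientation: [0.001, 0.707, 0.707, 0.0]
contact_force: [0.5, 0.5, -0.9]
width: 54.1
grip_force: 26.5
t 35.65 pos [426.9  18.7 164.7] yaw 90.0 w 54.1 grip 26.5 j [ 0.27  0.3  -0.48  2.14  0.2   0.75 -0.34]
[-44.37, 8.95, 1.49] [0.1, 0.0, 31.2]
```

```bash
python3 -m crank '[[-2,0.2,0,0,0,6,4.8],[-6,1,0,0,0,12,4.8],[-10.5,2,0,0,0,18,4.8],[-15,3,0,0,0,25,4.8],[-19.5,4,0,0,0,31.2,4.8],[-24,5,0,0,0,31.2,4.8],[-28.5,6,0,0,0,31.2,4.8],[-33,7,0,0,0,31.2,4.8]]'|head -3
python3 -c "
from h import *
plan((516.4,-425,150,58.8))"
```

```text
t: 36.45
tool_pos: [496.6, -313.0, 162.9]
orientation: [0.0, 0.871, 0.491, -0.0]
t 36.45 pos [ 496.6 -313.   162.9] yaw 58.8 w 53.4 grip 26.5 j [ 0.65  0.52 -0.22  1.76  0.14  0.88 -0.18]
[-8.55, 7.5, 1.29] [-0.0, 0.0, -0.0]
```

```bash
python3 -m crank '[[-2,2,0,0,0,0,4.8],[-5,4.5,0.5,0,0,0,4.8],[-7.5,6.6,1,0,0,0,4.8],[-8.5,7.5,1.3,0,0,0,4.8],[-8.5,7.5,1.3,0,0,0,4.8],[-8.5,7.5,1.3,0,0,0,4.8]]'
python3 - <<'E'
from h import *
s=r.state();c=r.capture('wrist');save('pics/w9.png',c['color']);T=pose(c,s);np.savez('w9.npz',T=T)
P=cloud(c,T).reshape(-1,3)
m=(np.hypot(*(P[:,:2]-(505,-380)).T)<110)&(P[:,2]>12)&(P[:,2]<22);print(m.sum(),[np.round(v,1) for v in cv2.minAreaRect(P[m,:2].astype(np.float32))])
plan((516.4,-425,8.5,58.8))
E
```

```text
t: 37.05
tool_pos: [517.0, -421.0, 149.2]
orientation: [-0.001, 0.871, 0.491, 0.0]
contact_force: [-0.5, 1.2, -0.6]
width: 53.5
grip_force: 26.5
4009 [array([ 505.3, -380.1]), array([ 98. , 189.7]), np.float64(14.0)]
t 37.1 pos [ 517.3 -420.5  149.4] yaw 58.9 w 53.6 grip 26.5 j [ 0.75  0.66 -0.2   1.54  0.15  0.95 -0.04]
[-0.44, 0.17, 14.09] [-0.1, -0.1, 0.1]
```

View pics/w9.png

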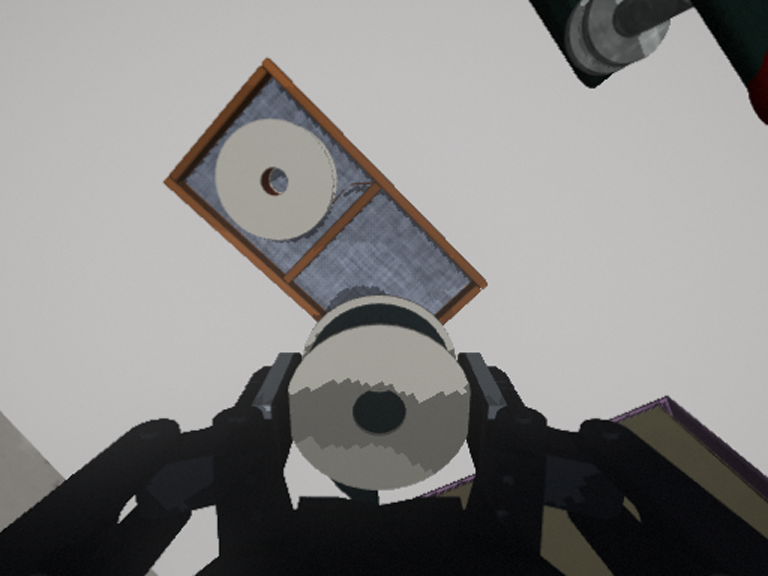

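The spool hangs flat and the tray fit (505.3,-380.1), 14.0° puts the empty bay at (516.4,-424.7). The big box sits at lower right, so I'll check clearance to it before descending.

```bash
python3 - <<'E'
from h import *
P=np.load('top.npz')['p'].reshape(-1,3)
m=(P[:,2]>60)&(P[:,2]<320)&(P[:,1]<-430)&(P[:,0]>395)&(P[:,0]<800)&(P[:,1]>-800);q=P[m]
d=np.hypot(q[:,0]-516,q[:,1]+425);i=np.argsort(d)[:200:40];print(q[i].round(),d[i].round())
E
python3 -m crank '[[-0.2,0.1,3,0,0,0,4.8],[-0.4,0.2,6,0,0,0,4.8],[-0.4,0.2,9,0,0,0,4.8],[-0.4,0.2,10,0,0,0,4.8],[-0.4,0.2,10,0,0,0,4.8]]'
python3 -c "
from h import *
plan((516.4,-424.7,8.5,58.9))"
```

```text
[[ 508. -596.  149.]
 [ 518. -601.  121.]
 [ 485. -599.  143.]
 [ 500. -602.  243.]
 [ 502. -602.  214.]] [171. 176. 177. 177. 178.]
t: 37.6
tool_pos: [516.0, -425.3, 48.2]
orientation: [-0.002, 0.871, 0.492, -0.001]
contact_force: [-0.2, -0.1, 0.5]
width: 53.7
grip_force: 26.6
t 37.6 pos [ 516.  -425.3   48.2] yaw 58.9 w 53.7 grip 26.6 j [ 0.74  0.8  -0.18  1.57  0.18  0.79 -0.05]
[0.06, 0.02, 3.97] [-0.2, -0.0, -0.0]
```

```bash
python3 -m crank '[[0,0,1,0,0,0,4.8],[0,0,2,0,0,0,4.8],[0,0,2.8,0,0,0,4.8],[0,0,3.4,0,0,0,4.8],[0,0,3.7,0,0,0,4.8],[0,0,3.9,0,0,0,4.8],[0,0,4,0,0,0,4.8],[0,0,4,0,0,0,4.8]]'
python3 -c "
from h import *
plan((516.4,-424.7,8.5,58.9))"
```

```text
t: 38.4
tool_pos: [516.4, -427.5, 9.2]
orientation: [0.0, 0.871, 0.491, -0.0]
contact_force: [0.1, -0.1, -1.1]
width: 53.5
grip_force: 26.6
t 38.4 pos [ 516.4 -427.5    9.2] yaw 58.8 w 53.5 grip 26.6 j [ 0.73  0.85 -0.16  1.58  0.19  0.73 -0.06]
[0.24, -0.15, 0.07] [-0.0, 0.0, -0.1]
```

```bash
python3 -m crank '[[0.1,-0.1,0,0,0,0,4.8],[0.2,-0.1,0.1,0,0,0,4.8],[0.2,-0.1,0.15,0,0,0,4.8],[0.2,-0.1,0.15,0,0,0,4.8]]'
python3 -m crank '[[0,0,0.05,0,0,0,4.8],[0,0,0.05,0,0,0,4.8]]'
```

```text
t: 38.8
tool_pos: [516.7, -425.1, 8.2]
orientation: [0.0, 0.871, 0.491, -0.0]
contact_force: [-1.2, 1.4, 5.0]
width: 53.8
grip_force: 26.8
t: 39.0
tool_pos: [516.7, -425.1, 8.1]
orientation: [0.0, 0.871, 0.491, -0.0]
contact_force: [-2.7, 2.5, 9.0]
width: 53.7
grip_force: 26.9
```

Contact. I'll open only to 6.4 cm, which the diagonal has room for, then lift and step back.

```bash
python3 -m crank '[[0,0,0,0,0,0,5.8],[0,0,0,0,0,0,6.2],[0,0,0,0,0,0,6.4],[0,0,0,0,0,0,6.4],[0,0,-2,0,0,0,6.4],[0,0,-5,0,0,0,6.4],[0,0,-10,0,0,0,6.4],[0,0,-15,0,0,0,6.4]]'
python3 -c "
from h import *
plan((430,-290,330,58.9))"
```

```text
t: 39.8
tool_pos: [516.3, -424.8, 159.7]
orientation: [-0.0, 0.871, 0.491, -0.0]
contact_force: [1.0, -0.6, 0.1]
width: 64.1
grip_force: 0.0
t 39.8 pos [ 516.3 -424.8  159.7] yaw 58.8 w 64.1 grip 0.0 j [ 0.75  0.65 -0.2   1.53  0.14  0.97 -0.03]
[7.05, -14.38, -17.03] [-0.0, 0.0, -0.1]
```

```bash
python3 -m crank '[[1,-2,-5,0,0,0,6.4],[3,-5,-8,0,0,0,6.4],[5,-9,-11,0,0,0,6.4],[7,-13,-14,0,0,0,6.4],[7,-16,-17,0,0,0,6.4],[7,-20,-17,0,0,0,6.4],[7,-24,-17,0,0,0,6.4],[7,-24,-17,0,0,0,6.4]]'|head -4
python3 - <<'E'
from h import *
s=r.state();c=r.capture('scene');t=r.capture('top')
a=cv2.resize(c['color'][115:265,130:400],None,fx=2.8,fy=2.8,interpolation=cv2.INTER_CUBIC)
cv2.imwrite('pics/fin.png',a[...,::-1])
for cc in(c,t):
  P=cloud(cc,pose(cc)).reshape(-1,3)
  for n,q,z,rad in (('amber',(453,414),90,30),('packed',(533,441),65,30),('slim',(555,363),83,30),('spool',(516.4,-424.7),35,30),('st1',(666,-19),83,16),('st2',(620,2),83,16),('stP',(574,23),83,16),('spP',(494,-336),31,30),('ball',(569,-173),80,32)):
    m=(np.hypot(*(P[:,:2]-q).T)<rad)&(abs(P[:,2]-z)<9)
    if m.sum(): print(n,m.sum(),np.median(P[m],0).round(1))
E
```

```text
t: 40.6
tool_pos: [343.8, -238.7, 328.2]
orientation: [0.0, 0.871, 0.491, -0.001]
contact_force: [-0.1, -0.2, -0.0]
amber 72 [451.1 412.1  87.9]
packed 68 [531.4 439.2  62.8]
slim 83 [551.1 353.7  82.9]
spool 216 [ 511.1 -426.9   34.5]
st1 27 [661.1 -25.9  80. ]
st2 27 [612.7  -2.6  80.6]
stP 29 [567.1  19.1  79.5]
spP 211 [ 493.3 -337.7   31.1]
ball 139 [ 555.8 -182.2   80.5]
amber 261 [452.  413.   89.3]
packed 261 [532.7 441.   64.8]
slim 253 [553.9 361.   83.4]
spool 209 [ 516.  -425.    35.1]
st1 52 [666.4 -21.6  80. ]
st2 57 [618.7   1.9  80.3]
stP 54 [572.9  21.9  80. ]
spP 230 [ 493.1 -334.7   30.8]
ball 221 [ 567.4 -171.2   80.4]
```

View pics/fin.png

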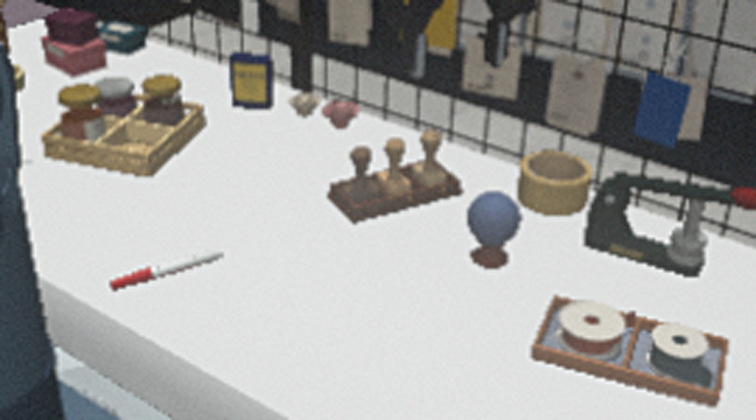

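The picture shows both jars in the crate with the packed one (80,110), (162,95), three upright stamps in the rack (360,170)–(432,155), the spool flat in the right bay (680,345) and the ball untouched at (494,225). The heights match seated positions, so I'm handing in.

```bash
python3 -c "
from h import *
print(r.job_done())"
```

```text
the job is handed in; nothing more can be done
None
```

The job is handed in after about 41 s of robot time: both jars stand in crate cells, both stamps are upright in the rack, the spool lies flat in the empty tray bay, and the packed candle and blue glass ball are where they were; measured heights match all five sitting on their compartment floors.

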